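# Clamp a lattice panel upright for carving

### The arm

A 7-joint arm with a two-finger parallel gripper is mounted at the origin on the work surface. World frame = base frame: x ahead of the robot, y to its left, z up, the work surface at z = 0. Lengths are in m, angles in rad, forces in N, time in s.
With the tool pointing down it reaches from about 0.425 to 0.925 m from the base axis. Payload 6.8 kg.
Tool frame: the origin (TCP) lies at the very end of the fingers, on their centre line; the grasp point (between the pads) lies bot.grip_point_offset behind it (bot.grip_point_offset is the distance from the TCP to the grasp point, in m); z points along the fingers, y is the line along which they close (so a half turn about z gives the same grasp; the last joint's range is limited). The gripper opens to 85 mm and grips with 20 to 120 N. Pads are 22 mm wide; open, the fingers measure 114 mm over their backs; the gripper's body (76 mm by 85 mm) begins 54 mm behind the grasp point. The pads swing forward as they close: fully open they stand 13 mm farther back than shut.
Start: joints at [1.162, 0.477, 0.022, 1.555, -0.011, 1.109, -0.083], TCP at [0.2, -0.645, 0.231] pointing down, gripper open.
Joint ranges: [-2.96, 2.96], [-0.34, 2.1], [-1.41, 1.46], [0.24, 2.44], [-1.37, 4.51], [0.17, 1.92], [-2.96, 2.96]. Speed limits (rad/s): [2.39, 2.39, 3.14, 3.14, 3.14, 3.14, 3.14].

### API

Orientations are given as a unit quaternion [w, x, y, z].
In Python, from station import bot, imaging gives the robot as it stands. The module is installed in compiled form; this text tells all that it offers.
- The arm moves only by the tool carry_out, never from a script. Its argument "targets" is one flat list of numbers, 5 for each row, row after row: the closure in counts, from 0 (fully open) to 255 (shut), then the shift along the world's x, y, z in mm, then the turn about the world's z in degrees. A call has 1 to 20 rows; each row shifts and turns the commanded pose from where the row before left it; what a row does not reach is not made up. A row lasts 1/10 s, in which the tool goes at most 50 mm and 8.59 degrees, less where a joint would pass 70% of its speed; a pose out of reach is approached as far as the arm can. A call is refused whole if a number of a shift passes 50 or a number of a turn 8.59, either way. A call with a gripper value outside its range is refused whole. The fingers move at their own pace and stop on an object; "newtons" is the grip in N (left out, the last holds). Time passes only in rows, so rows that do not move let the fingers close. It gives the time, the measured TCP pose, the force, the opening and the grip force at its end, in the units of the state.
- bot.get_obs(): the state, without advancing time (a new reading comes with each control period).
- imaging.read_camera(name): name is "scene" or "top"; returns a dict with "frame" (480x640x3 uint8, red, green, blue), "fov_y" (degrees; the focal length in pixels is half the picture's height over the tangent of half this angle, whatever the lens; pixels are square), "cx", "cy" (the principal point, pixels), "pose" (4x4, takes a point from camera to world coordinates). Camera axes: x right, y up, looking along -z (the intrinsics and any distortion apply to the point x, -y, -z); pixel columns grow to the right and rows downward; lengths in m; the calibration is good to about 2 mm. A picture is of the moment at which its call begins. There is no depth.
- bot.hand_in(): hands the job in; it is judged then, once.
The state is a dict: "t": time; "q": joint angles; "joint_vel": joint speeds; "joint_torque": joint torques, N m; "eef_pos": TCP position; "tool_rot": TCP orientation; "contact_force": force on the tool from outside, world axes, zero at the start; "torque": the same for the moment, N m; "gripper_width": opening from 0.0 (shut) to 1.0 (fully open); "grasp_force": force on a finger pad.
Only numpy, scipy, OpenCV 4.12 (cv2) and the standard library are available. Lean on these libraries where they do the work, as an engineer would, in place of code of your own. Each camera call takes 0.05 s, during which the arm holds its last target. There are 200 camera calls.

### The job

Take the pale lattice panel out of the rack and slide it gently down the two grooved posts of the upright clamp until it rests on the sprung feet, and let go. Then swing both red levers over onto its top edge, each until it goes solid and holds the panel firmly down on its seat, but without forcing them (a 20 N push on a handle is too much). Leave everything else where it is.

Things in the scene. Friction and masses are not known exactly. Their poses are not given: they have to be found in the camera images.
- panel_mid (a point): centre of the pale pierced lattice panel, loose, about 0.18 kg: 150 wide (its y axis), 10 thick (x axis), 110 tall (z axis, up). Its top edge, 55 mm above this point, is a plain rail 22 mm high, good to pinch across the thickness. It stands upright in one of two slots of a dark wooden rack, sunk 24 mm into it (rack 130 x 180, its top 34 mm above the bench)
- stand_mouth (a point): middle of the clamp's mouth, between the tops of its two grooved posts, 134 mm above the bench. x: across the panel's thickness, away from the robot; y: from right post to left post; z up. The facing grooves run straight down and take the panel's ends: 13 mm wide, 158 mm from groove bottom to groove bottom, flared to about 26 and 170 over the top 12 mm
- stand: the upright panel clamp, fixed to the bench; origin under its middle, axes as stand_mouth. Below, near each end, a sprung foot carries the panel's lower edge, 94.5 mm below stand_mouth (1.5 N a foot, rising to 3.4 N). The hard seat lies 1.5 to 7.5 mm below the feet: its height is packed differently each time and is not measured, only felt when the levers press the panel onto it
- lever_l (a joint): left lever's angle (rad): 0 leans 0.75 rad outward, 0.75 upright, 2.32 level, pointing inward over the panel. Starts at 0 to 0.3; stays where left. Stiff pivot: about 5 N at the grip swings it freely, 6 to 7 N from about 2.0 on, pressing the panel down on its spring; then it goes solid, between 2.03 and 2.25 as the seat has it. 10 to 18 N at the grip clamps firmly
- lever_l_hinge (a point): pivot of the left lever, on top of the left post, 95 mm to the +y side of the clamp's middle and 24 mm above stand_mouth; axes as there; the lever turns about the x axis, its upper end going inward
- lever_l_grip (a point): middle of the left lever's red handle (14 x 14 thick, 44 long), 80 mm from the pivot. The handle's end is 102 mm from the pivot. Best pushed over with closed fingertips, from its outer side and then from above; a pinch tends to slip. A sprung black rubber nose (20 N/mm) on the lever's inner side, 34 mm from the pivot, comes down on the panel's top edge 15 mm from its end
- lever_r (a joint): right lever's angle (rad): 0 leans 0.75 rad outward, 0.75 upright, 2.32 level, pointing inward over the panel. Starts at 0 to 0.3; stays where left. Stiff pivot: about 5 N at the grip swings it freely, 6 to 7 N from about 2.0 on, pressing the panel down on its spring; then it goes solid, between 2.03 and 2.25 as the seat has it. 10 to 18 N at the grip clamps firmly
- lever_r_hinge (a point): pivot of the right lever, on top of the right post, 95 mm to the -y side of the clamp's middle and 24 mm above stand_mouth; axes as there; the lever turns about the x axis, its upper end going inward
- lever_r_grip (a point): middle of the right lever's red handle (14 x 14 thick, 44 long), 80 mm from the pivot. The handle's end is 102 mm from the pivot. Best pushed over with closed fingertips, from its outer side and then from above; a pinch tends to slip. A sprung black rubber nose (20 N/mm) on the lever's inner side, 34 mm from the pivot, comes down on the panel's top edge 15 mm from its end
- dark_panel_mid (a point): centre of the dark-brown panel with three rosettes (150 wide, 10 thick, 95 tall), which stands in the rack's other slot, parallel to the pale one and 70 mm from it; not to be disturbed
- mallet: wooden mallet lying on the bench, a bystander
- chisel: wood-handled chisel lying on the bench, a bystander
- finial: turned wooden finial, 66 tall, 44 across, standing; a bystander
- glue_pot: small terracotta pot, 70 across, 60 tall; a bystander
- offcut: loose pale offcut 90 x 50 x 22; a bystander
- wax: small amber wax jar with brass cap, 56 across, 50 tall; a bystander
Not all that is in view belongs to the job. What is shaped like the part that bears panel_mid but blue, turquoise or yellow is not meant.

How it is judged:
On the way:
1. the panel stands in the clamp's grooves on the sprung feet, let go, with both levers still open (x of panel_mid in the frame of stand_mouth between -0.005 and 0.005 m and y of panel_mid in the frame of stand_mouth between -0.008 and 0.008 m and angle between the y axis of panel_mid and the y axis of stand_mouth, either way round below 0.08 rad and z of panel_mid in the frame of stand_mouth below -0.036 m and angle between panel_mid's own z axis and vertical below 0.06 rad and contact force between the fingers and panel below 0.5 N and value of joint each of lever_l, lever_r below 1.3 rad), for 0.2 s.
At the end, for the whole second after the job is handed in: the panel is in both grooves (within 5 mm across and 8 mm along the clamp's middle), down on its seat and level (its tilt under 0.022 rad), at rest, and each lever's nose presses on its top edge with more than 8 N (the springs alone give less than 4 N) (x of panel_mid in the frame of stand_mouth between -0.005 and 0.005 m and y of panel_mid in the frame of stand_mouth between -0.008 and 0.008 m and angle between the y axis of panel_mid and the y axis of stand_mouth, either way round below 0.08 rad and z of panel_mid in the frame of stand_mouth below -0.0395 m and angle between panel_mid's own z axis and vertical below 0.022 rad and contact force between each of lever_l, lever_r and panel above 8 N and linear speed of panel below 0.01 m/s); the robot touches nothing.
It fails at once if a lever forced: its nose presses the panel with more than 40 N (contact force between any of lever_l, lever_r and panel above 40 N).
It fails at once if the panel dropped or forced by hand: more than 25 N between the panel and the clamp while neither lever presses on it (contact force between panel and stand above 25 N and contact force between each of lever_l, lever_r and panel below 1 N).
It fails at once if another thing moved by more than 30 mm (distance of any of dark_panel_mid, mallet, chisel, finial, glue_pot, offcut, wax from where it was at the start of the episode above 0.03 m).
It also fails if it takes over 72 s, if anything falls off the work surface, if the arm or the gripper's body presses on something with over 40 N, if the wrist force passes 120 N, or if a joint passes its speed limit or range.

## Working session

There is one attempt and no reset: what is moved stays moved. The work goes in short steps, Python scripts to look and compute and a tool call to move; the robot and the scene stay as the last step left them, time stands still between calls to the robot, and variables do not carry over. Pictures are saved under pics/ and viewed, at most 12 in all, crops included, and the job is handed in when it is done.

Besides the shell and the picture viewer there is one more tool, called after "Request:" as name(argument=value, ...) on one line, values as JSON. carry_out: Moves the arm, as the interface text tells. Its arguments: {"type":"object","properties":{"targets":{"type":"array","items":{"type":"number"}},"newtons":{"type":"number"}},"required":["targets"]}

```bash
mkdir -p pics; cat > h.py <<'E'
import numpy as np, cv2
from station import bot, imaging
def shot(n,f):
    c=imaging.read_camera(n); cv2.imwrite(f'pics/{f}.png',c['frame'][:,:,::-1]); np.savez(f'pics/{f}.npz',**{k:v for k,v in c.items()}); return c
def load(f): return dict(np.load(f'pics/{f}.npz'))
def ray(c,u,v):
    f=240/np.tan(np.radians(float(c['fov_y']))/2); P=c['pose']
    d=P[:3,:3]@np.array([(u-c['cx'])/f,-(v-c['cy'])/f,-1]); return P[:3,3],d/np.linalg.norm(d)
def onz(c,u,v,z):
    o,d=ray(c,u,v); return o+d*(z-o[2])/d[2]
def proj(c,p):
    f=240/np.tan(np.radians(float(c['fov_y']))/2); q=c['pose'][:3,:3].T@(np.array(p)-c['pose'][:3,3])
    return np.array([c['cx']+f*q[0]/-q[2], c['cy']-f*q[1]/-q[2]])
def tri(c1,p1,c2,p2):
    o1,d1=ray(c1,*p1);o2,d2=ray(c2,*p2)
    A=np.stack([d1,-d2],1); s=np.linalg.lstsq(A,o2-o1,rcond=None)[0]
    a,b=o1+s[0]*d1,o2+s[1]*d2; return (a+b)/2,np.linalg.norm(a-b)
E
python3 - <<'E'
from h import *
np.set_printoptions(precision=4,suppress=True)
for n in("scene","top"):
    c=shot(n,n+'0'); print({k:v for k,v in c.items() if k!='frame'})
print(bot.get_obs(),bot.grip_point_offset)
E
```

```text
{'fov_y': 46.50524795435218, 'cx': 322.2133273336859, 'cy': 236.99912826684826, 'pose': array([[-0.2101, -0.527 ,  0.8235,  1.6962],
       [ 0.9777, -0.1162,  0.1752,  0.3487],
       [ 0.0033,  0.8419,  0.5396,  0.9059],
       [ 0.    ,  0.    ,  0.    ,  1.    ]])}
{'fov_y': 43.141781903125455, 'cx': 315.21220606907445, 'cy': 243.0604804484525, 'pose': array([[ 0.0066,  0.9977, -0.0672,  0.4313],
       [-0.9999,  0.0058, -0.0109,  0.0854],
       [-0.0104,  0.0673,  0.9977,  1.5464],
       [ 0.    ,  0.    ,  0.    ,  1.    ]])}
{'t': 0.1, 'q': array([ 1.1619,  0.4777,  0.0223,  1.5563, -0.0115,  1.1093, -0.0831]), 'joint_vel': array([ 0.0003, -0.0002, -0.0003, -0.0033, -0.001 ,  0.0003,  0.0011]), 'joint_torque': array([  0.004 , -59.7762,   1.6135, -28.1956,   0.0128,   0.005 ,
         0.    ]), 'eef_pos': array([ 0.1998, -0.6442,  0.2304]), 'tool_rot': array([-0.0008,  0.9887,  0.1498, -0.0002]), 'contact_force': array([ 0.6281,  0.2304, -0.5687]), 'torque': array([ 0.0253, -0.0182, -0.0443]), 'grasp_force': 0.0, 'gripper_width': 1.001654841291914} 0.0187
```

View pics/scene0.png

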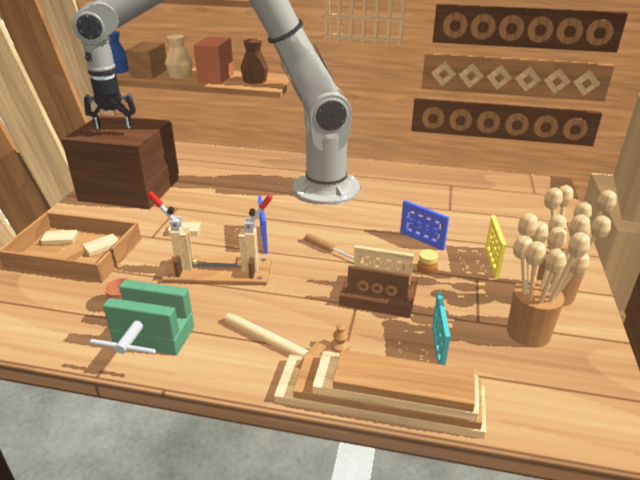

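View pics/top0.png

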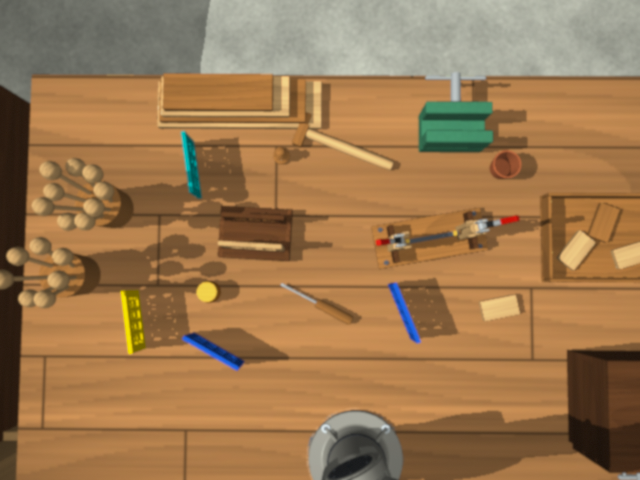

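Scene: the pale lattice panel stands in the dark rack (scene 383,260; top 250,245), with the dark rosette panel beside it. The clamp is at scene 215,250 / top 430,237, with its red lever tips at scene 155,197 and 266,201.
Candidates for the panel, scene pixels: pale (383,260), blue (424,225), blue (262,225), yellow (495,247), turquoise (441,327), dark rosettes (380,287). I choose the pale one and check it in a close crop.

```bash
python3 - <<'E'
from h import *
s=load('scene0')['frame'][:,:,::-1];t=load('top0')['frame'][:,:,::-1]
R=lambda im,x,y,w,h:cv2.resize(im[y:y+h,x:x+w],(400,300),interpolation=cv2.INTER_CUBIC)
a=np.hstack([R(s,330,235,100,75),R(s,140,180,140,105)]);b=np.hstack([R(t,205,195,100,75),R(t,365,190,160,120)])
cv2.imwrite('pics/crop.png',np.vstack([a,b]))
E
```

```text
(no output)
```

View pics/crop.png

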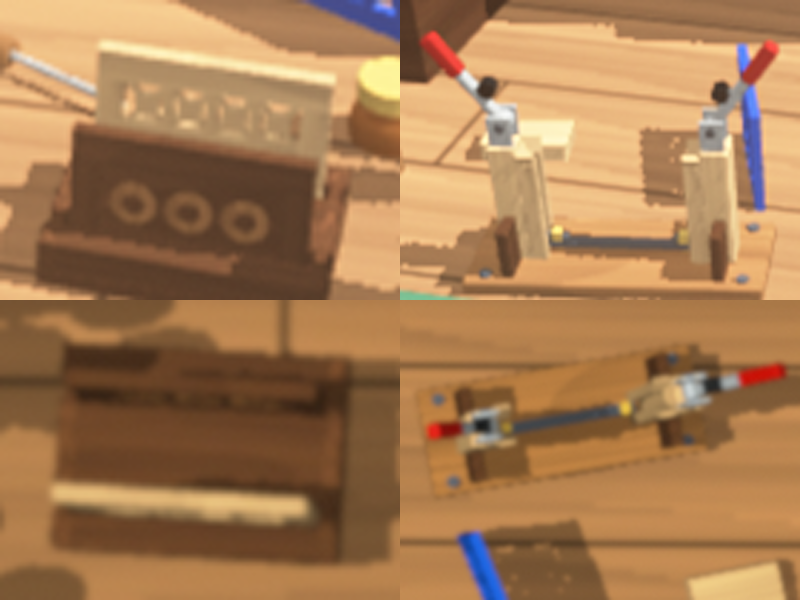

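The crop confirms the pale lattice panel with its plain top rail, in the near slot of the rack (top view rail about (218,243) to (283,247)). Now to measure.

```bash
python3 - <<'E'
from h import *
np.set_printoptions(precision=4,suppress=True)
s=load('scene0');t=load('top0')
# pale panel rail
def mask(c,box,lo,hi):
    x,y,w,h=box; m=cv2.inRange(cv2.cvtColor(c['frame'][y:y+h,x:x+w],cv2.COLOR_RGB2HSV),lo,hi)
    n,l,st,_=cv2.connectedComponentsWithStats(m); k=1+np.argmax(st[1:,4]); p=np.argwhere(l==k)[:,::-1]+[x,y]; return p.astype(float)
p=mask(t,(205,225,100,40),(10,30,165),(35,160,255))
r=cv2.minAreaRect(p.astype(np.float32)); print('rail top px',r,len(p),p.min(0),p.max(0))
W=np.array([onz(t,*q,0.12)[:2] for q in p]); rr=cv2.minAreaRect((W*1000).astype(np.float32)); print('rail world mm',rr)
a,b=onz(s,355,245.5,.12),onz(s,413.5,253.8,.12); print('scene corners (far face?)',a,b,np.linalg.norm(a-b),(a+b)/2)
print('angle',np.degrees(np.arctan2(*(b-a)[:2])))
# stand
def rep(n,L,R):
    d=L-R; print(n,L,R,'mid',(L+R)/2,'len',np.linalg.norm(d[:2]),'yaw',np.degrees(np.arctan2(-d[0],d[1])))
rep('hinge top',onz(t,399,240,.165),onz(t,481,225,.165))
rep('feet top',onz(t,407.4,240.8,.0395),onz(t,455.8,233.2,.0395))
L,e1=tri(t,(399,240),s,(249.2,226.5));R,e2=tri(t,(481,225),s,(176,224.5)); rep('hinge tri',L,R);print(e1,e2)
rep('feet scene',onz(s,140+284*.35,180+233*.35,.0395),onz(s,140+158*.35,180+233*.35,.0395))
# red handles
for nm,bt,bs in(('L',(365,220,30,40),(255,185,25,40)),('R',(490,205,40,30),(140,185,30,40))):
    q=[]
    for c,bx in((t,bt),(s,bs)):
        x,y,w,h=bx; f=c['frame'][y:y+h,x:x+w].astype(int); m=(f[...,0]>100)&(f[...,1]<60)&(f[...,2]<70); q.append((np.argwhere(m)[:,::-1]+[x,y]).mean(0))
    print('grip',nm,q,*tri(t,q[0],s,q[1]))
E
```

```text
rail top px ((254.21463012695312, 248.99664306640625), (101.96717834472656, 35.221580505371094), 5.440331935882568) 1162 [205. 227.] [304. 264.]
rail world mm ((512.638671875, 244.95660400390625), (241.17710876464844, 83.16661834716797), 84.92949676513672)
scene corners (far face?) [0.5183 0.1837 0.12  ] [0.5239 0.3322 0.12  ] 0.14863902809674678 [0.5211 0.2579 0.12  ]
angle 2.1734314314444454
hinge top [ 0.5324 -0.0904  0.165 ] [ 0.5678 -0.2771  0.165 ] mid [ 0.5501 -0.1837  0.165 ] len 0.1900133699733014 yaw 10.723008001723096
feet top [ 0.5397 -0.1272  0.0395] [ 0.5593 -0.2473  0.0395] mid [ 0.5495 -0.1873  0.0395] len 0.12173473926509529 yaw 9.27928021695979
hinge tri [ 0.5334 -0.092   0.1494] [ 0.5686 -0.2793  0.152 ] mid [ 0.551  -0.1856  0.1507] len 0.19062514935217761 yaw 10.638778885096725
0.0008210378021040819 0.0023968676599954437
feet scene [ 0.5416 -0.1241  0.0395] [ 0.567  -0.2397  0.0395] mid [ 0.5543 -0.1819  0.0395] len 0.1183678034520091 yaw 12.402997632538922
grip L [array([382.9538, 241.6154]), array([264.5714, 202.7381])] [ 0.5247 -0.0486  0.22  ] 0.0006610393794957968
grip R [array([509.4519, 219.4712]), array([152.3704, 198.8704])] [ 0.5752 -0.3257  0.2248] 0.004603795279009106
```

```bash
python3 - <<'E'
from h import *
np.set_printoptions(precision=4,suppress=True)
t=load('top0');f=t['frame'][228:262,208:300];g=cv2.cvtColor(f,cv2.COLOR_RGB2GRAY)
print(g[:, [15,30,45,60,75]].T)
# per-column brightest-band centroid over the rack interior
P=[]
for x in range(225,280):
    c=t['frame'][236:255,x].astype(float).mean(1); m=c>135
    if m.any(): P.append((x,236+np.flatnonzero(m).mean(),m.sum()))
P=np.array(P);print(P[::6]); k=np.polyfit(P[:,0],P[:,1],1)
row=t['frame'][:,:,:].astype(float).mean(2)
print([int(row[int(round(np.polyval(k,x))),x]) for x in range(208,300)])
W=[onz(t,x,np.polyval(k,x),.12) for x in(220,250,283)];print(W, np.degrees(np.arctan2(-(W[0]-W[2])[0],(W[0]-W[2])[1])))
E
```

```text
[[ 83  84  85  84  82  79  78  75  76  79  80  88 119 161 187 194 183 153
  111  78  71  76  80  78  77  76  78  79  82  97 117 130 136 133]
 [ 81  82  82  80  78  75  75  75  74  76  78  79  89 117 156 182 187 178
  158 142 121  92  77  75  74  74  76  77  79  84 101 122 134 138]
 [ 80  81  82  83  80  78  76  75  75  76  77  74  67  76 116 159 185 190
  179 151 126 105  83  73  73  74  74  76  77  78  85 107 129 139]
 [ 78  79  81  81  83  81  77  75  75  75  75  74  68  60  79 123 166 189
  192 179 159 142 119  88  73  73  73  75  76  75  74  83 108 131]
 [ 74  75  77  79  82  83  82  81  81  80  80  79  72  62  56  56  59  65
   74  79  82  81  76  71  68  72  73  74  74  75  75  74  83 109]]
[[225.  243.    5. ]
 [231.  243.    5. ]
 [237.  244.    5. ]
 [243.  244.    5. ]
 [249.  244.5   4. ]
 [255.  245.    5. ]
 [261.  245.5   6. ]
 [267.  246.    5. ]
 [273.  246.5   6. ]
 [279.  246.5   4. ]]
[126, 127, 127, 127, 127, 127, 127, 126, 131, 144, 166, 177, 180, 180, 180, 181, 181, 181, 181, 182, 181, 180, 180, 179, 175, 176, 175, 176, 175, 175, 174, 175, 175, 175, 175, 175, 174, 173, 173, 169, 169, 169, 170, 173, 176, 177, 177, 179, 181, 184, 184, 184, 184, 182, 178, 178, 178, 178, 178, 178, 178, 178, 178, 178, 180, 180, 180, 179, 174, 175, 174, 172, 160, 134, 100, 74, 60, 50, 48, 46, 44, 48, 60, 73, 78, 78, 78, 79, 79, 79, 79, 78]
[array([0.5268, 0.3256, 0.12  ]), array([0.5224, 0.2547, 0.12  ]), array([0.5176, 0.1768, 0.12  ])] -3.5508219550004143
```

Request:
carry_out(targets=[80, 34, 36, 8, 3.5, 80, 34, 36, 8, 3.5, 80, 34, 36, 8, 3.5, 80, 34, 36, 8, 3.5, 80, 34, 36, 8, 3.5, 80, 34, 36, 8, 3.5, 80, 34, 36, 8, 3.5, 80, 34, 36, 8, 3.5, 80, 4, 40, 3, 3.5, 80, 4, 40, 3, 3.5, 80, 4, 40, 3, 3.5, 80, 4, 40, 3, 3.5, 80, 4, 40, 3, 3.5, 80, 4, 40, 3, 3.5, 80, 4, 40, 3, 3.5, 80, 4, 40, 3, 3.5, 80, 4, 40, 3, 3.5, 80, 4, 40, 3, 3.5, 80, 4, 40, 3, 3.5, 80, 4, 40, 3, 3.5], newtons=40)

```text
t: 2.1
eef_pos: [0.5188, 0.1237, 0.331]
tool_rot: [0.0, 0.723, 0.691, -0.0]
contact_force: [0.2, -0.4, -0.1]
gripper_width: 0.686
grasp_force: 0.0
```

Request:
carry_out(targets=[80, 1, 33, -10, 0, 80, 1, 33, -10, 0, 80, 1, 33, -10, 0, 80, 1, 34, -10, 0, 80, 0, 0, -40, 0, 80, 0, 0, -40, 0, 80, 0, 0, -40, 0, 80, 0, 0, 0, 0, 80, 0, 0, 0, 0])

```text
t: 3.0
eef_pos: [0.523, 0.2554, 0.1714]
tool_rot: [-0.0, 0.724, 0.69, -0.001]
contact_force: [1.6, -0.2, 1.1]
gripper_width: 0.681
grasp_force: 0.0
```

```bash
python3 - <<'E'
from h import *
s=shot('scene','s1');t=shot('top','t1')
R=lambda c,x,y,w,h:cv2.resize(c['frame'][y:y+h,x:x+w,::-1],(400,400),interpolation=cv2.INTER_CUBIC)
cv2.imwrite('pics/crop1.png',np.hstack([R(s,325,190,120,120),R(t,190,180,130,130)]))
E
```

```text
(no output)
```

View pics/crop1.png

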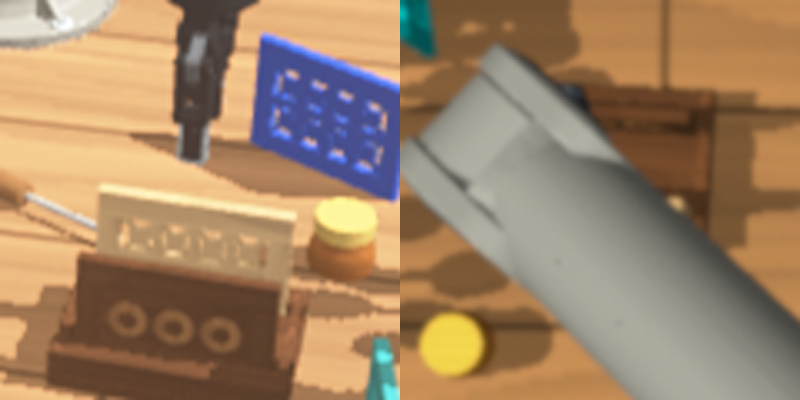

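The open fingers hang above the middle of the panel's rail (finger at crop (193,155), rail (100,187)-(295,213)). I go down and pinch.

Request:
carry_out(targets=[80, 0, 0, -30, 0, 80, 0, 0, -30, 0, 80, 0, 0, -20, 0, 80, 0, 0, 0, 0, 255, 0, 0, 0, 0, 255, 0, 0, 0, 0, 255, 0, 0, 0, 0, 255, 0, 0, 0, 0, 255, 0, 0, 0, 0, 255, 0, 0, 0, 0, 255, 0, 0, 0, 0, 255, 0, 0, 0, 0], newtons=50)

```text
t: 4.3
eef_pos: [0.524, 0.2559, 0.0927]
tool_rot: [0.0, 0.724, 0.69, 0.001]
contact_force: [-0.9, 0.0, 6.1]
gripper_width: 0.108
grasp_force: 49.9
```

Request:
carry_out(targets=[255, 0, 0, 6, 0, 255, 0, 0, 8, 0, 255, 0, 0, 8, 0, 255, 0, 0, 8, 0, 255, 0, 0, 20, 0, 255, 0, 0, 25, 0, 255, 0, 0, 25, 0, 255, 0, 0, 25, 0, 255, 0, 0, 25, 0, 255, 0, 0, 25, 0, 255, 0, 0, 25, 0, 255, 0, 0, 25, 0, 255, 0, 0, 25, 0, 255, 0, 0, 25, 0, 255, 0, 0, 5, 0, 255, 0, 0, 0, 0])

```text
t: 5.9
eef_pos: [0.5232, 0.2556, 0.3717]
tool_rot: [0.0, 0.724, 0.69, 0.001]
contact_force: [-0.8, -0.4, -2.4]
gripper_width: 0.104
grasp_force: 48.8
```

Request:
carry_out(targets=[255, 2, -34, 0, 1, 255, 2, -34, 0, 1, 255, 2, -34, 0, 1, 255, 2, -34, 0, 1, 255, 2, -34, 0, 1, 255, 2, -34, 0, 1, 255, 2, -34, 0, 1, 255, 2, -34, 0, 1, 255, 2, -34, 0, 1, 255, 2, -34, 0, 1, 255, 2, -34, 0, 1, 255, 2, -34, 0, 1, 255, 2, -34, 0, 1.2, 255, 0, 0, 0, 0, 255, 0, 0, 0, 0])

```text
t: 7.4
eef_pos: [0.5482, -0.1874, 0.369]
tool_rot: [-0.002, 0.641, 0.768, -0.001]
contact_force: [1.0, 1.7, -1.9]
gripper_width: 0.107
grasp_force: 48.8
```

```bash
python3 - <<'E'
from h import *
s=shot('scene','s2');t=shot('top','t2')
R=lambda c,x,y,w,h:cv2.resize(c['frame'][y:y+h,x:x+w,::-1],(400,400),interpolation=cv2.INTER_CUBIC)
cv2.imwrite('pics/crop2.png',np.hstack([R(s,130,100,200,200),R(t,350,140,200,200)]))
E
```

```text
(no output)
```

View pics/crop2.png

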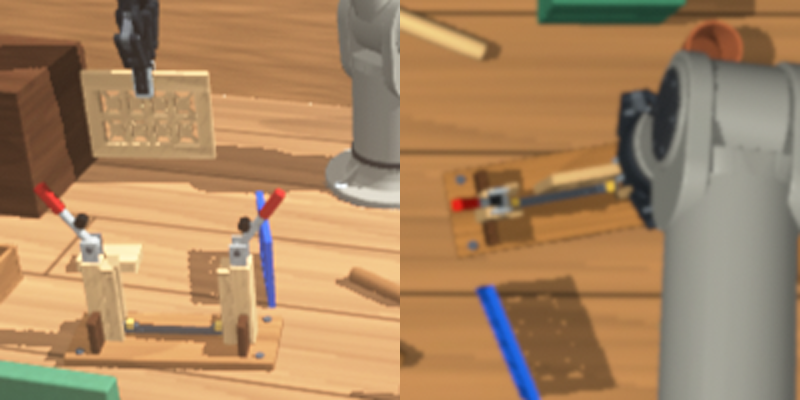

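The panel hangs level in the gripper above the clamp (crop corners (82,71), (211,70), (92,154), (215,157)), and both levers are open. I refine the panel against the clamp using the base plate's four blue screws.

```bash
python3 - <<'E'
from h import *
np.set_printoptions(precision=4,suppress=True)
t=load('top0');s=load('s2')
f=t['frame'].astype(int)
Q=np.array([onz(t,*p,.012) for p in [(380.2,229.2),(386.2,262.8),(473,213.2),(479.4,245.2)]])
print(Q,Q.mean(0)); d=(Q[0]+Q[1]-Q[2]-Q[3]); print('yaw',np.degrees(np.arctan2(-d[0],d[1])))
for p in [(130+319/2,100+268/2)]: pass
S=np.array([onz(s,130+u/2,100+v/2,.012) for u,v in[(267,319),(259,355),(80,351)]]);print('scene screws',S,(S[0]+S[2])/2)
# panel corners
x0,y0=160,125; g=cv2.cvtColor(s['frame'][y0:190,x0:250],cv2.COLOR_RGB2HSV)
m=cv2.inRange(g,(15,40,150),(32,130,255)); m=cv2.morphologyEx(m,cv2.MORPH_CLOSE,np.ones((5,5)));m=cv2.morphologyEx(m,cv2.MORPH_OPEN,np.ones((5,5)))
c=max(cv2.findContours(m,cv2.RETR_EXTERNAL,cv2.CHAIN_APPROX_NONE)[0],key=cv2.contourArea); print(cv2.boundingRect(c),cv2.contourArea(c))
ap=cv2.approxPolyDP(cv2.convexHull(c),4,True)[:,0]+[x0,y0]
yw=np.radians(10.3);n=np.array([np.cos(yw),np.sin(yw),0]);T=np.array([.5482,-.1874,.369])
def pl(u,v):
    o,dd=ray(s,u,v);return o+dd*((T+.005*n-o)@n)/(dd@n)
for p in list(ap)+[(171,135.5),(235.5,135),(176,177),(237.5,178.5)]:
    w=pl(*p)-T; print(p,'along',w@[-np.sin(yw),np.cos(yw),0],'z',w[2])
E
```

```text
[[ 0.5708 -0.0624  0.012 ]
 [ 0.4857 -0.0774  0.012 ]
 [ 0.6128 -0.2974  0.012 ]
 [ 0.5316 -0.3126  0.012 ]] [ 0.5502 -0.1874  0.012 ]
yaw 10.594166901368869
scene screws [[ 0.4811 -0.0769  0.012 ]
 [ 0.5635 -0.0625  0.012 ]
 [ 0.6063 -0.2987  0.012 ]] [ 0.5437 -0.1878  0.012 ]
(11, 9, 79, 46) 2902.0
[171 135] along -0.07002023955499681 z 0.03002281969704934
[233 135] along 0.07629156611580559 z 0.032430575861826405
[249 148] along 0.11165418122549703 z 0.00029916989965028673
[249 171] along 0.10758367232597027 z -0.05987784693045328
[237 179] along 0.07659699865873108 z -0.0820840886273444
[178 178] along -0.06884732449485091 z -0.08217770260204715
(171, 135.5) along -0.07020010994120149 z 0.02877193654592658
(235.5, 135) along 0.082167959282048 z 0.03252727975942249
(176, 177) along -0.07342442622473436 z -0.07953857087788896
(237.5, 178.5) along 0.07793560169444155 z -0.0806958814988542
```

Request:
carry_out(targets=[255, 2, -2, -25, 0.2, 255, 0, 0, -30, 0, 255, 0, 0, -30, 0, 255, 0, 0, -30, 0, 255, 0, 0, -20, 0, 255, 0, 0, -10, 0, 255, 0, 0, 0, 0, 255, 0, 0, 0, 0])

```text
t: 8.3
eef_pos: [0.5518, -0.1881, 0.2271]
tool_rot: [0.001, 0.638, 0.77, 0.0]
contact_force: [-0.2, -0.1, -0.3]
gripper_width: 0.104
grasp_force: 48.8
```

```bash
python3 - <<'E'
from h import *
s=shot('scene','s3');t=shot('top','t3'); print(bot.get_obs()['eef_pos'])
R=lambda c,x,y,w,h:cv2.resize(c['frame'][y:y+h,x:x+w,::-1],None,fx=5,fy=5,interpolation=cv2.INTER_CUBIC)
cv2.imwrite('pics/crop3.png',R(s,140,160,150,110))
E
```

```text
[ 0.55208674 -0.18850945  0.22758152]
```

View pics/crop3.png

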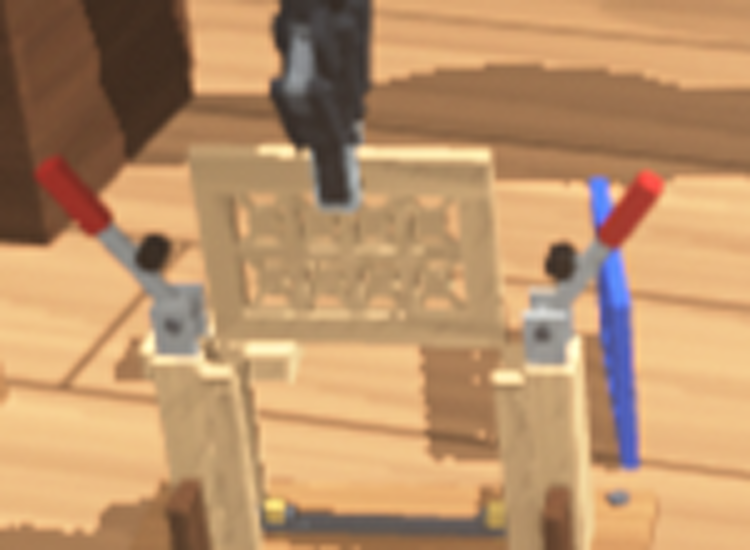

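The panel hangs level just above the mouth: bottom corners at crop (215,338) and (503,343), pivot bolts at (172,325) and (541,333), so it is centred to within about 2 mm. I go in slowly and watch the force.

Request:
carry_out(targets=[255, -1, 0, -4, 0, 255, -1, 0, -4, 0, 255, 0, 0, -3, 0, 255, 0, 0, -3, 0, 255, 0, 0, -3, 0, 255, 0, 0, -3, 0, 255, 0, 0, -3, 0, 255, 0, 0, 0, 0])

```text
t: 9.2
eef_pos: [0.549, -0.1886, 0.2026]
tool_rot: [-0.0, 0.639, 0.77, -0.0]
contact_force: [0.4, 0.1, -1.7]
gripper_width: 0.106
grasp_force: 48.8
```

Request:
carry_out(targets=[255, 0, 0, -2, 0, 255, 0, 0, -2, 0, 255, 0, 0, -2, 0, 255, 0, 0, -2, 0, 255, 0, 0, -3, 0, 255, 0, 0, -3, 0, 255, 0, 0, 0, 0])

```text
t: 9.9
eef_pos: [0.5489, -0.1885, 0.1886]
tool_rot: [-0.0, 0.639, 0.77, -0.0]
contact_force: [1.4, 0.7, -1.6]
gripper_width: 0.104
grasp_force: 48.8
```

Request:
carry_out(targets=[255, 0, 0, -4, 0, 255, 0, 0, -4, 0, 255, 0, 0, -4, 0, 255, 0, 0, -4, 0, 255, 0, 0, -4, 0, 255, 0, 0, -4, 0, 255, 0, 0, 0, 0])

```text
t: 10.6
eef_pos: [0.5489, -0.1886, 0.1644]
tool_rot: [-0.0, 0.639, 0.77, -0.0]
contact_force: [0.1, -0.6, -2.0]
gripper_width: 0.107
grasp_force: 48.8
```

Request:
carry_out(targets=[255, 0, 0, -4, 0, 255, 0, 0, -4, 0, 255, 0, 0, -4, 0, 255, 0, 0, -4, 0, 255, 0, 0, -4, 0, 255, 0, 0, -4, 0, 255, 0, 0, -4, 0, 255, 0, 0, -4, 0, 255, 0, 0, -4, 0, 255, 0, 0, 0, 0])

```text
t: 11.6
eef_pos: [0.5489, -0.1885, 0.1285]
tool_rot: [-0.0, 0.639, 0.77, -0.0]
contact_force: [0.8, 0.2, -1.1]
gripper_width: 0.11
grasp_force: 48.8
```

Expected foot contact is at TCP z about 0.1215. Small steps from here.

Request:
carry_out(targets=[255, 0, 0, -2, 0, 255, 0, 0, -2, 0, 255, 0, 0, -1, 0, 255, 0, 0, -1, 0, 255, 0, 0, 0, 0])

```text
t: 12.1
eef_pos: [0.5491, -0.1886, 0.123]
tool_rot: [-0.0, 0.639, 0.77, -0.0]
contact_force: [0.5, 0.6, -2.7]
gripper_width: 0.104
grasp_force: 48.8
```

Request:
carry_out(targets=[255, 0, 0, -1, 0, 255, 0, 0, -1, 0, 255, 0, 0, 0, 0])

```text
t: 12.4
eef_pos: [0.5493, -0.1887, 0.1213]
tool_rot: [0.0, 0.639, 0.77, 0.0]
contact_force: [-0.2, 0.5, 1.3]
gripper_width: 0.108
grasp_force: 49.3
```

Request:
carry_out(targets=[200, 0, 0, 0, 0, 150, 0, 0, 0, 0, 80, 0, 0, 0, 0, 80, 0, 0, 0, 0, 80, 0, 0, 0, 0, 80, 0, 0, 0, 0])

```text
t: 13.0
eef_pos: [0.5491, -0.1886, 0.1211]
tool_rot: [-0.0, 0.639, 0.77, -0.0]
contact_force: [-0.8, -0.4, -0.7]
gripper_width: 0.686
grasp_force: 0.0
```

```bash
python3 - <<'E'
from h import *
s=shot('scene','s4'); print(bot.get_obs()['gripper_width'])
R=lambda c,x,y,w,h:cv2.resize(c['frame'][y:y+h,x:x+w,::-1],None,fx=5,fy=5,interpolation=cv2.INTER_CUBIC)
cv2.imwrite('pics/crop4.png',R(s,140,170,150,110))
E
```

```text
0.6854954992552809
```

View pics/crop4.png

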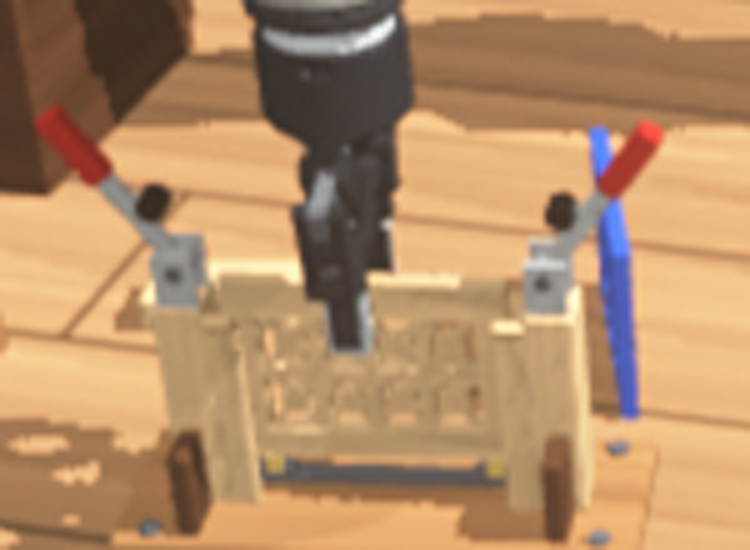

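The panel sits in both grooves on the feet, released, with both levers open. Next I retract, close the fingers and go outside the left lever.

Request:
carry_out(targets=[80, 0, 0, 15, 0, 80, 0, 0, 35, 0, 80, 0, 0, 40, 0, 80, 0, 0, 40, 0, 80, 0, 0, 40, 0, 80, 0, 0, 40, 0, 255, -7, 38, 0, 0, 255, -7, 38, 0, 0, 255, -7, 38, 0, 0, 255, -7, 38, 0, 0, 255, -6, 39, 0, 0, 255, 0, 0, -30, 0, 255, 0, 0, -30, 0, 255, 0, 0, -30, 0, 255, 0, 0, -16, 0, 255, 0, 0, 0, 0])

```text
t: 14.65
eef_pos: [0.5136, 0.0023, 0.2239]
tool_rot: [-0.001, 0.638, 0.77, -0.001]
contact_force: [-0.1, -0.3, 0.2]
gripper_width: 0.001
grasp_force: 0.0
```

Request:
carry_out(targets=[255, 2, -10, 0, 0, 255, 2, -10, 0, 0, 255, 1, -8, 0, 0, 255, 2, -8, 0, 0, 255, 1, -8, 0, 0, 255, 2, -8, 0, 0, 255, 1, -8, 0, 0, 255, 2, -8, 0, 0, 255, 1, -8, 0, 0, 255, 0, 0, 0, 0])

```text
t: 15.65
eef_pos: [0.5301, -0.0752, 0.2262]
tool_rot: [0.001, 0.639, 0.769, 0.001]
contact_force: [-1.2, -0.1, -0.0]
gripper_width: 0.001
grasp_force: 0.0
```

```bash
python3 - <<'E'
from h import *
s=shot('scene','s5')
R=lambda c,x,y,w,h:cv2.resize(c['frame'][y:y+h,x:x+w,::-1],None,fx=5,fy=5,interpolation=cv2.INTER_CUBIC)
cv2.imwrite('pics/crop5.png',R(s,140,160,150,110))
c0=np.array([.549,-.187]);u=np.array([-.182,.983])
print('fc',(bot.get_obs()['eef_pos'][:2]-c0)@u)
pr=None
for ph in np.arange(0,1.51,.1):
    y=.095-.080*np.sin(ph)+.007*np.cos(ph)+.011; z=.158+.080*np.cos(ph)+.007*np.sin(ph)
    p=np.r_[c0+u*y,z]; print(round(ph,2),p.round(4), None if pr is None else ((p-pr)*1000).round(1)); pr=p
E
```

```text
fc 0.11356021335691814
0.0 [ 0.5284 -0.0759  0.238 ] None
0.1 [ 0.5299 -0.0838  0.2383] [ 1.5 -7.9  0.3]
0.2 [ 0.5314 -0.0917  0.2378] [ 1.5 -7.9 -0.5]
0.3 [ 0.5328 -0.0995  0.2365] [ 1.4 -7.8 -1.3]
0.4 [ 0.5342 -0.1071  0.2344] [ 1.4 -7.6 -2.1]
0.5 [ 0.5356 -0.1145  0.2316] [ 1.4 -7.4 -2.8]
0.6 [ 0.5369 -0.1215  0.228 ] [ 1.3 -7.1 -3.6]
0.7 [ 0.5381 -0.1282  0.2237] [ 1.2 -6.7 -4.3]
0.8 [ 0.5393 -0.1344  0.2188] [ 1.2 -6.2 -4.9]
0.9 [ 0.5403 -0.1401  0.2132] [ 1.1 -5.7 -5.5]
1.0 [ 0.5413 -0.1453  0.2071] [ 1.  -5.1 -6.1]
1.1 [ 0.5421 -0.1498  0.2005] [ 0.8 -4.5 -6.6]
1.2 [ 0.5428 -0.1536  0.1935] [ 0.7 -3.8 -7. ]
1.3 [ 0.5434 -0.1567  0.1861] [ 0.6 -3.1 -7.4]
1.4 [ 0.5438 -0.1591  0.1785] [ 0.4 -2.4 -7.6]
1.5 [ 0.5441 -0.1608  0.1706] [ 0.3 -1.6 -7.9]
```

View pics/crop5.png

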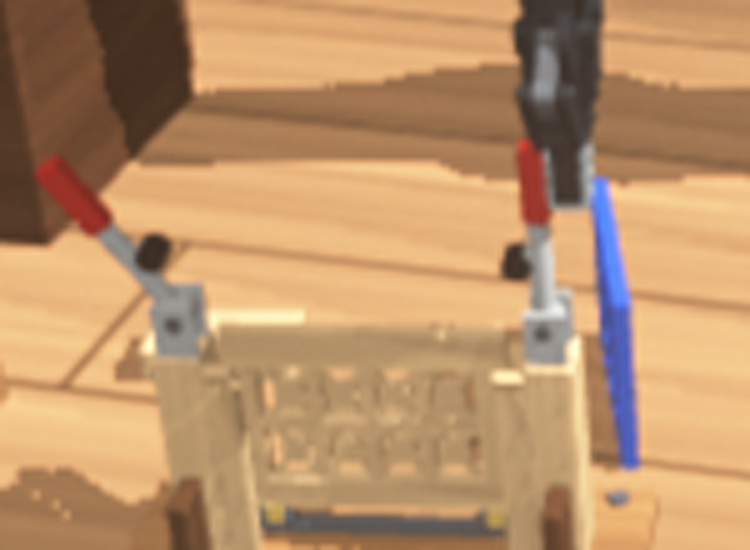

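The left lever now stands just past upright, with the fingertip on its outer side (crop (545,180)). I follow the arc over.

Request:
carry_out(targets=[255, 1, -8, 5, 0, 255, 1, -8, 4, 0, 255, 1, -8, 1, 0, 255, 1, -8, -2, 0, 255, 1, -7, -3, 0, 255, 1, -7, -4, 0, 255, 1, -7, -4, 0, 255, 1, -6, -5, 0, 255, 1, -6, -6, 0, 255, 1, -5, -6, 0, 255, 1, -5, -6, 0, 255, 0, 0, 0, 0])

```text
t: 16.9
eef_pos: [0.5398, -0.15, 0.198]
tool_rot: [-0.0, 0.639, 0.769, -0.001]
contact_force: [0.1, -0.3, -0.3]
gripper_width: -0.001
grasp_force: 0.0
```

Request:
carry_out(targets=[255, 1, -4, -5, 0, 255, 0, -1, -2, 0, 255, 0, -1, -2, 0, 255, 0, 0, 0, 0])

```text
t: 17.3
eef_pos: [0.5406, -0.1547, 0.1896]
tool_rot: [-0.0, 0.639, 0.77, -0.0]
contact_force: [-0.9, 2.1, 0.8]
gripper_width: 0.003
grasp_force: 0.7
```

```bash
python3 - <<'E'
from h import *
s=shot('scene','s6')
R=lambda c,x,y,w,h:cv2.resize(c['frame'][y:y+h,x:x+w,::-1],None,fx=5,fy=5,interpolation=cv2.INTER_CUBIC)
cv2.imwrite('pics/crop6.png',R(s,140,160,150,110)); print(bot.get_obs()['contact_force'])
E
```

```text
[-0.12955358  2.05944134 -0.21971895]
```

View pics/crop6.png

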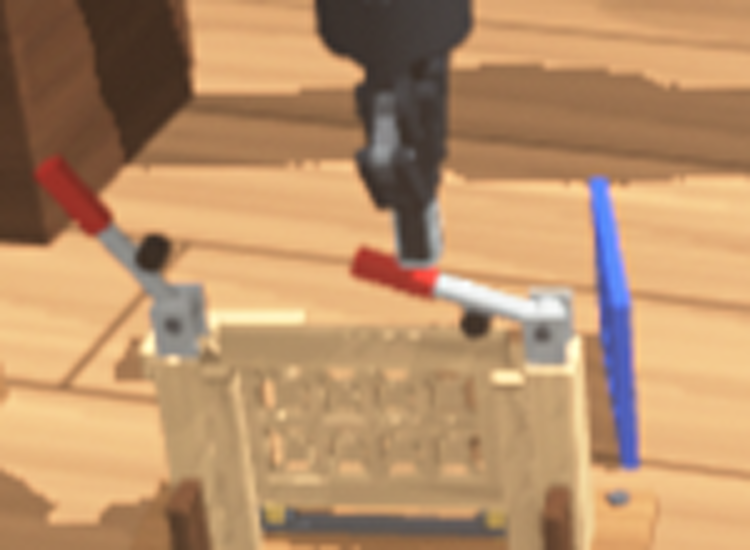

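The left lever lies inward with its nose near the panel edge (crop (475,322)), the fingertip on the middle of the handle (398,265). I press down in small steps.

Request:
carry_out(targets=[255, 0, -1, -2, 0, 255, 0, 0, -2, 0, 255, 0, 0, 0, 0])

```text
t: 17.65
eef_pos: [0.5412, -0.1563, 0.1861]
tool_rot: [0.0, 0.639, 0.769, -0.0]
contact_force: [-1.2, 0.3, 2.7]
gripper_width: 0.0
grasp_force: 1.5
```

Request:
carry_out(targets=[255, 0, -1, -2, 0, 255, 0, 0, 0, 0])

```text
t: 17.85
eef_pos: [0.5413, -0.1571, 0.1841]
tool_rot: [0.0, 0.639, 0.769, -0.0]
contact_force: [-1.3, -0.4, 4.1]
gripper_width: -0.0
grasp_force: 1.7
```

Request:
carry_out(targets=[255, 0, 0, -2, 0, 255, 0, 0, 0, 0])

```text
t: 18.05
eef_pos: [0.5413, -0.1576, 0.1823]
tool_rot: [0.001, 0.639, 0.769, -0.0]
contact_force: [-1.0, -0.8, 3.5]
gripper_width: 0.001
grasp_force: 1.9
```

Request:
carry_out(targets=[255, 0, 0, -1, 0, 255, 0, 0, 0, 0])

```text
t: 18.25
eef_pos: [0.5414, -0.1578, 0.1815]
tool_rot: [0.001, 0.639, 0.769, -0.0]
contact_force: [-0.1, -0.8, 5.7]
gripper_width: -0.0
grasp_force: 2.3
```

Request:
carry_out(targets=[255, 0, 0, -1, 0, 255, 0, 0, 0, 0])

```text
t: 18.45
eef_pos: [0.5415, -0.1581, 0.1805]
tool_rot: [0.001, 0.639, 0.769, -0.0]
contact_force: [-0.7, -2.8, 5.2]
gripper_width: -0.002
grasp_force: 2.5
```

Request:
carry_out(targets=[255, 0, 0, -1, 0, 255, 0, 0, 0, 0])

```text
t: 18.65
eef_pos: [0.5415, -0.1583, 0.1796]
tool_rot: [0.001, 0.639, 0.769, -0.0]
contact_force: [-0.7, -3.3, 5.7]
gripper_width: -0.001
grasp_force: 2.5
```

Request:
carry_out(targets=[255, 0, 0, -1, 0, 255, 0, 0, 0, 0])

```text
t: 18.85
eef_pos: [0.5415, -0.1585, 0.1788]
tool_rot: [0.001, 0.639, 0.769, -0.001]
contact_force: [-1.5, -3.3, 6.6]
gripper_width: 0.004
grasp_force: 3.1
```

Request:
carry_out(targets=[255, 0, 0, -1, 0, 255, 0, 0, 0, 0])

```text
t: 19.05
eef_pos: [0.5416, -0.1587, 0.178]
tool_rot: [0.001, 0.639, 0.769, -0.001]
contact_force: [-2.3, -3.2, 8.5]
gripper_width: -0.001
grasp_force: 3.9
```

Request:
carry_out(targets=[255, 0, 0, -1, 0, 255, 0, 0, 0, 0])

```text
t: 19.25
eef_pos: [0.5417, -0.1589, 0.1773]
tool_rot: [0.002, 0.639, 0.769, -0.001]
contact_force: [-2.6, -3.7, 9.7]
gripper_width: -0.0
grasp_force: 4.9
```

Request:
carry_out(targets=[255, 0, 0, -0.5, 0, 255, 0, 0, 0, 0])

```text
t: 19.45
eef_pos: [0.5417, -0.159, 0.177]
tool_rot: [0.002, 0.639, 0.769, -0.001]
contact_force: [-3.0, -3.2, 12.2]
gripper_width: -0.002
grasp_force: 5.7
```

The left lever has gone solid at about 12 N. Now the right lever.

Request:
carry_out(targets=[255, 0, 0, 10, 0, 255, 0, 0, 40, 0, 255, 0, 0, 50, 0, 255, 0, 0, 50, 0, 255, 7, -36, 0, 0, 255, 7, -36, 0, 0, 255, 7, -36, 0, 0, 255, 7, -36, 0, 0, 255, 7, -36, 0, 0, 255, 7, -37, 0, 0, 255, 0, 0, -30, 0, 255, 0, 0, -30, 0, 255, 0, 0, -30, 0, 255, 0, 0, -13, 0, 255, 0, 0, 0, 0])

```text
t: 20.95
eef_pos: [0.582, -0.3731, 0.2203]
tool_rot: [-0.002, 0.638, 0.77, -0.0]
contact_force: [-0.4, -0.1, 0.5]
gripper_width: -0.0
grasp_force: 0.0
```

Request:
carry_out(targets=[255, -2, 9, 0, 0, 255, -1, 9, 0, 0, 255, -2, 9, 0, 0, 255, -1, 8, 0, 0, 255, -2, 8, 0, 0, 255, -1, 8, 0, 0, 255, -2, 8, 0, 0, 255, -1, 8, 0, 0, 255, -2, 8, 0, 0, 255, -1, 8, 8, 0, 255, -1, 8, 5, 0, 255, -2, 8, 3, 0, 255, -1, 8, -2, 0, 255, -1, 7, -3, 0, 255, -1, 7, -4, 0, 255, -1, 7, -4, 0, 255, -2, 6, -5, 0, 255, -1, 6, -5, 0, 255, -1, 5, -6, 0])

```text
t: 22.85
eef_pos: [0.5577, -0.2271, 0.2103]
tool_rot: [0.0, 0.638, 0.77, 0.001]
contact_force: [-0.9, -0.2, 6.3]
gripper_width: -0.001
grasp_force: 2.5
```

```bash
python3 - <<'E'
from h import *
s=shot('scene','s7')
o=bot.get_obs();print(o['eef_pos'],o['contact_force'],(o['eef_pos'][:2]-[.549,-.187])@[-.182,.983])
R=lambda c,x,y,w,h:cv2.resize(c['frame'][y:y+h,x:x+w,::-1],None,fx=5,fy=5,interpolation=cv2.INTER_CUBIC)
cv2.imwrite('pics/crop7.png',R(s,140,160,150,110))
E
```

```text
[ 0.55736865 -0.22589482  0.2090926 ] [ 2.03100628 -1.86161966  1.83228677] -0.03975670032639432
```

View pics/crop7.png

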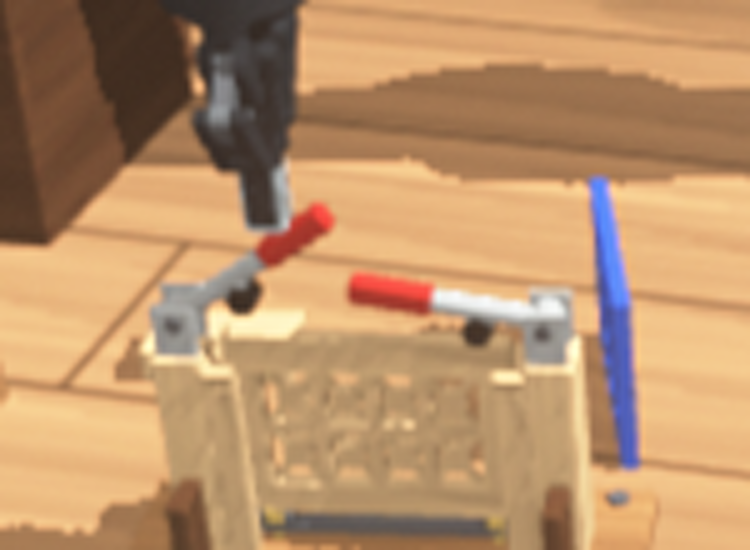

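The right lever is at about 1.75 rad, with the fingertip at crop (270,225) on its handle; the left lever has stayed down. I continue.

Request:
carry_out(targets=[255, -1, 4, -6, 0, 255, -1, 4, -6, 0, 255, 0, 1, -3, 0, 255, 0, 1, -2, 0, 255, 0, 0, 0, 0])

```text
t: 23.4
eef_pos: [0.5557, -0.217, 0.1927]
tool_rot: [-0.0, 0.638, 0.77, 0.001]
contact_force: [1.3, 1.0, 1.5]
gripper_width: -0.002
grasp_force: 0.9
```

Request:
carry_out(targets=[255, 0, 1, -2, 0, 255, 0, 0, -2, 0, 255, 0, 0, 0, 0])

```text
t: 23.7
eef_pos: [0.5554, -0.2164, 0.1886]
tool_rot: [-0.0, 0.638, 0.77, 0.001]
contact_force: [1.2, 1.7, 4.2]
gripper_width: 0.001
grasp_force: 1.4
```

Request:
carry_out(targets=[255, 0, 1, -2, 0, 255, 0, 0, 0, 0])

```text
t: 23.9
eef_pos: [0.5552, -0.2158, 0.1866]
tool_rot: [-0.0, 0.638, 0.77, 0.0]
contact_force: [-0.3, 1.9, 3.8]
gripper_width: -0.001
grasp_force: 1.5
```

Request:
carry_out(targets=[255, 0, 0, -2, 0, 255, 0, 0, 0, 0])

```text
t: 24.1
eef_pos: [0.5552, -0.2159, 0.1846]
tool_rot: [-0.0, 0.638, 0.77, 0.0]
contact_force: [0.3, 1.8, 2.7]
gripper_width: 0.004
grasp_force: 1.6
```

Request:
carry_out(targets=[255, 0, 0, -2, 0, 255, 0, 0, 0, 0])

```text
t: 24.3
eef_pos: [0.5553, -0.2158, 0.1827]
tool_rot: [-0.0, 0.638, 0.77, 0.0]
contact_force: [-0.2, 1.9, 4.3]
gripper_width: 0.001
grasp_force: 2.0
```

Request:
carry_out(targets=[255, 0, 0, -1, 0, 255, 0, 0, 0, 0])

```text
t: 24.5
eef_pos: [0.5553, -0.2157, 0.182]
tool_rot: [-0.0, 0.638, 0.77, 0.0]
contact_force: [-0.9, 3.5, 7.1]
gripper_width: 0.002
grasp_force: 3.0
```

Request:
carry_out(targets=[255, 0, 0, -1, 0, 255, 0, 0, 0, 0])

```text
t: 24.7
eef_pos: [0.5552, -0.2154, 0.181]
tool_rot: [-0.0, 0.638, 0.77, 0.0]
contact_force: [-0.5, 4.0, 8.1]
gripper_width: 0.003
grasp_force: 3.4
```

Request:
carry_out(targets=[255, 0, 0, -1, 0, 255, 0, 0, 0, 0])

```text
t: 24.9
eef_pos: [0.5552, -0.2152, 0.1801]
tool_rot: [-0.001, 0.638, 0.77, 0.001]
contact_force: [-2.7, 4.0, 9.4]
gripper_width: 0.001
grasp_force: 3.7
```

Request:
carry_out(targets=[255, 0, 0, -1, 0, 255, 0, 0, 0, 0])

```text
t: 25.1
eef_pos: [0.5552, -0.2149, 0.1792]
tool_rot: [-0.001, 0.638, 0.77, 0.001]
contact_force: [-1.8, 4.5, 9.3]
gripper_width: -0.001
grasp_force: 4.1
```

Request:
carry_out(targets=[255, 0, 0, -1, 0, 255, 0, 0, 0, 0])

```text
t: 25.3
eef_pos: [0.5552, -0.2149, 0.1782]
tool_rot: [-0.001, 0.638, 0.77, 0.001]
contact_force: [-2.3, 5.4, 10.1]
gripper_width: -0.002
grasp_force: 4.2
```

Request:
carry_out(targets=[255, 0, 0, -0.5, 0, 255, 0, 0, 0, 0])

```text
t: 25.5
eef_pos: [0.5552, -0.2147, 0.1778]
tool_rot: [-0.001, 0.638, 0.77, 0.001]
contact_force: [-1.8, 5.3, 9.5]
gripper_width: -0.001
grasp_force: 4.5
```

Request:
carry_out(targets=[255, 0, 0, -0.5, 0, 255, 0, 0, 0, 0])

```text
t: 25.7
eef_pos: [0.5552, -0.2146, 0.1774]
tool_rot: [-0.001, 0.638, 0.77, 0.001]
contact_force: [-2.3, 5.0, 11.4]
gripper_width: -0.002
grasp_force: 4.9
```

Request:
carry_out(targets=[255, 0, 0, -0.5, 0, 255, 0, 0, 0, 0])

```text
t: 25.9
eef_pos: [0.5552, -0.2145, 0.177]
tool_rot: [-0.001, 0.638, 0.77, 0.001]
contact_force: [-3.7, 5.7, 12.3]
gripper_width: -0.002
grasp_force: 5.5
```

Request:
carry_out(targets=[255, 0, 0, -0.5, 0, 255, 0, 0, 0, 0])

```text
t: 26.1
eef_pos: [0.5552, -0.2144, 0.1767]
tool_rot: [-0.001, 0.638, 0.77, 0.001]
contact_force: [-4.1, 6.5, 13.7]
gripper_width: 0.0
grasp_force: 6.1
```

Request:
carry_out(targets=[255, 0, 0, -0.5, 0, 255, 0, 0, 0, 0])

```text
t: 26.3
eef_pos: [0.5552, -0.2143, 0.1764]
tool_rot: [-0.001, 0.638, 0.77, 0.001]
contact_force: [-3.3, 7.2, 13.6]
gripper_width: -0.002
grasp_force: 6.7
```

Request:
carry_out(targets=[255, 0, 0, 10, 0, 255, 0, 0, 25, 0, 255, -7, 27, 0, 0, 255, -7, 27, 0, 0, 255, 0, 0, -15, 0, 255, 0, 0, -12, 0, 255, 0, 0, 0, 0])

```text
t: 27.0
eef_pos: [0.5393, -0.1638, 0.1806]
tool_rot: [-0.002, 0.639, 0.769, -0.001]
contact_force: [0.4, -0.8, 0.4]
gripper_width: -0.001
grasp_force: 0.0
```

Request:
carry_out(targets=[255, 1, 1, -2, 0, 255, 0, 0, 0, 0])

```text
t: 27.2
eef_pos: [0.5423, -0.1623, 0.1809]
tool_rot: [-0.0, 0.639, 0.769, -0.0]
contact_force: [-0.0, -0.4, 1.3]
gripper_width: 0.002
grasp_force: 0.0
```

Request:
carry_out(targets=[255, 0, 0, -1, 0, 255, 0, 0, 0, 0])

```text
t: 27.4
eef_pos: [0.5423, -0.1619, 0.1803]
tool_rot: [0.0, 0.639, 0.769, 0.0]
contact_force: [0.7, 0.1, 0.4]
gripper_width: 0.001
grasp_force: 0.0
```

Request:
carry_out(targets=[255, 0, 0, -2, 0, 255, 0, 0, 0, 0])

```text
t: 27.6
eef_pos: [0.5425, -0.1618, 0.1786]
tool_rot: [0.0, 0.639, 0.77, 0.0]
contact_force: [0.1, -0.1, 2.4]
gripper_width: 0.005
grasp_force: 1.3
```

Request:
carry_out(targets=[255, 0, 0, -1, 0, 255, 0, 0, 0, 0])

```text
t: 27.8
eef_pos: [0.5426, -0.1619, 0.1781]
tool_rot: [0.001, 0.639, 0.77, 0.0]
contact_force: [-2.4, 0.1, 7.0]
gripper_width: -0.002
grasp_force: 3.7
```

Request:
carry_out(targets=[255, 0, 0, -1, 0, 255, 0, 0, 0, 0])

```text
t: 28.0
eef_pos: [0.5427, -0.162, 0.1775]
tool_rot: [0.001, 0.639, 0.769, 0.0]
contact_force: [-2.9, -0.4, 10.6]
gripper_width: -0.002
grasp_force: 5.0
```

Request:
carry_out(targets=[255, 0, 0, -0.5, 0, 255, 0, 0, 0, 0])

```text
t: 28.2
eef_pos: [0.5427, -0.1621, 0.1773]
tool_rot: [0.001, 0.639, 0.769, -0.0]
contact_force: [-2.9, -1.1, 11.8]
gripper_width: 0.001
grasp_force: 5.9
```

Request:
carry_out(targets=[255, 0, 0, -0.5, 0, 255, 0, 0, 0, 0])

```text
t: 28.4
eef_pos: [0.5428, -0.1622, 0.177]
tool_rot: [0.001, 0.639, 0.769, -0.0]
contact_force: [-4.2, -0.2, 12.9]
gripper_width: 0.002
grasp_force: 6.5
```

Request:
carry_out(targets=[255, 0, 0, -0.5, 0, 255, 0, 0, 0, 0])

```text
t: 28.6
eef_pos: [0.5428, -0.1623, 0.1766]
tool_rot: [0.001, 0.639, 0.769, -0.0]
contact_force: [-4.2, -1.7, 14.0]
gripper_width: 0.004
grasp_force: 7.1
```

Left is firm at 14 N. A quick re-press check on the right lever.

Request:
carry_out(targets=[255, 0, 0, 10, 0, 255, 0, 0, 25, 0, 255, 6, -27, 0, 0, 255, 6, -27, 0, 0, 255, 0, 0, -15, 0, 255, 0, 0, -14, 0, 255, 0, 0, 0, 0])

```text
t: 29.3
eef_pos: [0.5532, -0.2146, 0.1785]
tool_rot: [-0.001, 0.638, 0.77, -0.0]
contact_force: [-0.1, 0.1, -0.4]
gripper_width: 0.0
grasp_force: 0.0
```

Request:
carry_out(targets=[255, 0, 0, -2, 0, 255, 0, 0, 0, 0])

```text
t: 29.5
eef_pos: [0.554, -0.2145, 0.1785]
tool_rot: [-0.0, 0.638, 0.77, 0.0]
contact_force: [-0.1, 0.2, -0.0]
gripper_width: -0.0
grasp_force: 0.0
```

Request:
carry_out(targets=[255, 0, 0, -1, 0, 255, 0, 0, 0, 0])

```text
t: 29.7
eef_pos: [0.5543, -0.2151, 0.1779]
tool_rot: [0.0, 0.638, 0.77, 0.0]
contact_force: [0.2, 0.5, 0.2]
gripper_width: -0.002
grasp_force: 0.1
```

Request:
carry_out(targets=[255, 0, 0, -1, 0, 255, 0, 0, 0, 0])

```text
t: 29.9
eef_pos: [0.5545, -0.2152, 0.1777]
tool_rot: [0.0, 0.638, 0.77, 0.0]
contact_force: [-1.8, 1.0, 6.7]
gripper_width: 0.004
grasp_force: 3.0
```

Request:
carry_out(targets=[255, 0, 0, -1, 0, 255, 0, 0, 0, 0])

```text
t: 30.1
eef_pos: [0.5545, -0.2151, 0.1771]
tool_rot: [0.0, 0.638, 0.77, 0.0]
contact_force: [-3.2, 1.0, 10.5]
gripper_width: -0.003
grasp_force: 4.9
```

Request:
carry_out(targets=[255, 0, 0, -0.8, 0, 255, 0, 0, 0, 0])

```text
t: 30.3
eef_pos: [0.5545, -0.215, 0.1767]
tool_rot: [0.0, 0.638, 0.77, 0.0]
contact_force: [-4.1, 3.1, 12.6]
gripper_width: 0.004
grasp_force: 5.9
```

Request:
carry_out(targets=[255, 0, 0, -0.5, 0, 255, 0, 0, 0, 0])

```text
t: 30.5
eef_pos: [0.5545, -0.2149, 0.1764]
tool_rot: [0.0, 0.638, 0.77, 0.0]
contact_force: [-4.7, 2.4, 13.9]
gripper_width: -0.002
grasp_force: 6.7
```

Both are firm at 14 N. I retract and look before handing in.

Request:
carry_out(targets=[255, 0, 0, 10, 0, 255, 0, 0, 40, 0, 255, 0, 0, 50, 0, 255, 0, 0, 40, 0, 255, 0, 0, 0, 0, 255, 0, 0, 0, 0, 255, 0, 0, 0, 0])

```text
t: 31.2
eef_pos: [0.5533, -0.2156, 0.3129]
tool_rot: [-0.001, 0.639, 0.77, -0.0]
contact_force: [-0.3, 0.5, -0.1]
gripper_width: -0.001
grasp_force: 0.0
```

```bash
python3 - <<'E'
from h import *
s=shot('scene','s8')
cv2.imwrite('pics/crop8.png',cv2.resize(s['frame'][160:270,140:290,::-1],None,fx=5,fy=5,interpolation=cv2.INTER_CUBIC))
E
```

```text
(no output)
```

View pics/crop8.png

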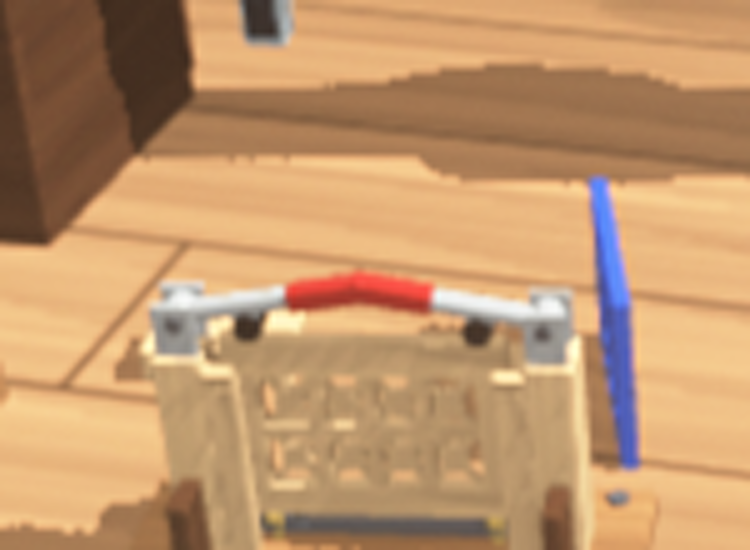

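Both levers lie symmetrically, with their noses (crop (247,325) and (477,332)) on the panel's top edge. The panel is level and the gripper is clear.

```bash
python3 -c "
from station import bot
print(bot.hand_in())"
```

```text
the job is handed in; nothing more can be done
None
```

The pale panel is in the clamp with both levers pressed to about 14 N at the grip, where they went solid; the job was handed in at about 31 s, and the hand-in returned no verdict.

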